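# Check-weigh the cast drawer pulls and latch up the good ones

## Robot

A 6-joint arm with a two-finger parallel gripper is mounted at the origin on the work surface. World frame = base frame: x ahead of the robot, y to its left, z up, the work surface at z = 0. Lengths are in m, angles in rad, forces in N, time in s.
With the tool pointing down it reaches from about 0.35 to 0.775 m from the base axis. Payload 7.3 kg.
Tool frame: the origin (TCP) lies at the very end of the fingers, on their centre line; the grasp point (between the pads) lies 19 mm behind it (robot.pinch_z is the distance from the TCP to the grasp point, in m); z points along the fingers, y is the line along which they close (so a half turn about z gives the same grasp; the last joint's range is limited). The gripper opens to 92 mm and grips with 3 to 60 N. Pads are 19 mm wide; open, the fingers measure 130 mm over their backs; the gripper's body (75 mm by 190 mm) begins 47 mm behind the grasp point.
Start: joints at [1.17, 0.342, 1.524, -0, 1.275, -0.146], TCP at [0.132, 0.508, 0.227] pointing down, gripper open.
Joint ranges: [-2.53, 2.53], [-0.77, 2.02], [0.04, 2.7], [-1, 4.14], [0.28, 2.66], [-3.11, 3.11]. Speed limits (rad/s): [2.57, 2.57, 3.14, 3.14, 3.14, 3.14].

## Interface

Orientations are given as [roll, pitch, yaw] about the fixed x, y, z axes, in that order (R = Rz(yaw) Ry(pitch) Rx(roll)).
In Python, from cell import robot gives the robot as it stands.
- The arm moves only by the tool move_arm, never from a script. Its argument "motion" is a list of rows, each a list of 6 numbers: the shift along the tool's x, y, z in units of 0.1 m (1.0 is 0.1 m), then the turn, a rotation vector about the tool's x, y, z in units of pi rad (1.0 is pi rad). In form: [[dx, dy, dz, rx, ry, rz], ...]. A call has 1 to 12 rows; each row is the pose to reach, as a shift and turn from the pose commanded when the call began, along the tool's axes at that moment, turning the shorter way round; what a row does not reach only later rows make up. A row lasts 1/8 s, in which the tool goes at most 62.5 mm and 10.7 degrees, less where a joint would pass 70% of its speed; a pose out of reach is approached as far as the arm can. A call with a number of a shift or a turn outside -1 to 1 is refused whole. A call with a gripper value outside its range is refused whole. "fingers" is the opening, from -1 (shut) to 1 (fully open), set as the call begins (left out, the last holds). The fingers move at their own pace and stop on an object; "newtons" is the grip in N (left out, the last holds). Time passes only in rows, so rows that repeat a pose let the fingers close. It gives the time, the measured TCP pose, the force, the opening and the grip force at its end, in the units of the state.
- robot.observe(): the state, without advancing time (a new reading comes with each control period).
- robot.read_camera(name): name is "scene" or "top" or "wrist"; returns a dict with "image" (384x512x3 uint8, red, green, blue), "range_z" (384x512 float32, m along the optical axis (not along the pixel's ray), 0 where there is no reading), "vfov" (degrees; the focal length in pixels is half the picture's height over the tangent of half this angle, whatever the lens; pixels are square), "cx", "cy" (the principal point, pixels), "extrinsics" (4x4, takes a point from camera to world coordinates); the wrist camera has in their place "hand_eye" (4x4, takes a point from camera to tool coordinates, whose origin is the TCP and whose axes are the flange's). Camera axes: x right, y up, looking along -z (the intrinsics and any distortion apply to the point x, -y, -z); pixel columns grow to the right and rows downward; lengths in m; the calibration is good to about 2 mm. A picture is of the moment at which its call begins: read the wrist's pose just before it.
- robot.hand_in(): hands the job in; it is judged then, once.
The state is a dict: "time": time; "qpos": joint angles; "qvel": joint speeds; "joint_efforts": joint torques, N m; "tool_pos": TCP position; "tool_rot": TCP orientation; "contact_force": force on the tool from outside, world axes, zero at the start; "torque": the same for the moment, N m; "opening": finger opening in m; "grip_force": force on a finger pad.
Only numpy, scipy, OpenCV 4.12 (cv2) and the standard library are available. Lean on these libraries where they do the work, as an engineer would, in place of code of your own. Each camera call takes 0.05 s, during which the arm holds its last target. There are 200 camera calls.

## Task

Check every brass drawer pull on the balance against the steel check weight: lay the pulls that outweigh it (their pan drops) in the clear case, and the lighter, porous ones in the metal tray for remelting, each flat on the bottom and none on top of another. When all are sorted, shut the case's lid and turn its catch fully over the lid. The check weight goes back on its cork mat; leave the amber jar and the wax block where they are.

Things in the scene. Friction and masses are not known exactly. Their poses are not given: they have to be found in the camera images.
- pull_1_center (a point): Centre (half-way up) of a cast brass drawer pull: a bar 90 long, 16 wide, 14 thick on two feet (20 long) at its ends, 22 mm tall in all; the gap under the bar is 8 mm high and 50 long. x axis along its length, z up when it stands on its feet. 130 to 215 g; all pulls look the same. At the start the pulls stand on the bench in front of the balance.
- pull_2_center (a point): Centre of the second pull, same shape, or absent.
- pull_3_center (a point): Centre of the third pull, same shape, or absent.
- weight_center (a point): Centre of the check weight: a plain steel bar with a dark band round its middle, 70 long (x axis), 20 wide, 15 mm high, 165 g. It lies on the cork mat at the start.
- mat_top (a point): Centre of the top of the cork mat, home of the check weight: 110 (x) by 70 (y) mm, 3 mm thick, on the bench in the same row as the pulls.
- left_pan (a point): Centre of the floor of the balance's left pan (at the +y end of the beam): a steel dish 140 mm across with a rim 5 mm above its floor, about 105 mm above the bench when level. It stays level as it rises and falls; its axes are those of the balance, y along the beam.
- right_pan (a point): The same for the right pan (at the -y end), 250 mm from the left one.
- beam (a joint): Tilt of the balance beam, rad: 0 level, positive = left pan down, negative = right pan down, stops at -0.1 and 0.1 (pans 12 mm down or up). It swings freely; a few grams of difference take it to a stop within about a second, wherever on the pans the loads lie. Between the pans the housing and beam stand 81 mm high, the tip of the pointer 98 mm.
- case_in (a point): Centre of the inner floor (4 mm above the bench) of the clear plastic case; x points from its front to its hinge, z up. Outside 130 (x) by 210 (y) mm, walls 4 mm thick and 45 mm high from the bench. The case may stand left or right of the pulls.
- case_lid (a joint): Angle of the case's clear lid, rad: 0 shut, 1.9 fully open, leaning back past upright. It falls shut by itself once pushed past upright (below about 1.5).
- lid_edge (a point): Middle of the lid's free edge. The lid is a 6 mm plate, 130 mm from hinge to edge, 210 wide, hinged on the case's rear (+x) rim: 65 mm behind case_in and 42 mm above it. Shut, its top is 52 mm above the bench.
- catch (a joint): Angle of the swivel catch, rad, about a vertical pivot on a ledge at the middle of the case's front: 0 = the arm lies along the front edge pointing to the case's +y; it grows clockwise from above and stops at 1.57, the arm pointing to +x over the shut lid. It can be swung back to -0.6 and stays where it is left (0.04 N m of friction).
- catch_pivot (a point): Pivot of the catch, 79 mm in front (-x) of the case's middle, at half the arm's height. The arm is white plastic, 14 wide and 20 high (54 to 73 mm above the bench), and reaches 55 mm from the pivot. The ledge under it is 60 (y) by 26 (x) mm and 50 mm high.
- tray_in (a point): Centre of the inner floor (4 mm above the bench) of the steel remelt tray: outside 140 (x) by 220 (y) mm, walls 4 mm thick, 35 mm high. It stands on the other side of the pulls from the case.
- jar: Amber jar with black cap, 60 across, 75 mm high, origin under it: a bystander, on the left beside the balance.
- wax_block: Dark green block of carving wax, 90 by 45 by 25 mm, origin under it: a bystander, on the right beside the balance.
There are look-alikes about, which are no part of the job. Leave any green or purple look-alike of the part that bears pull_2_center alone.

How it is judged:
By the outcome, as a careful person would: the job done as asked, in the order asked, and still so for the second after the job is handed in, with the robot touching nothing.
Of pull_1, pull_2, pull_3 only 2 to 3 are there at a start; the rules pass over those that are not, and their reading is None.
At some moment in a run one of pull_1, pull_2, pull_3, weight may be knocked a few centimetres aside while the robot is not near it.
Once in a run the grip may slacken for a moment while it holds something.
It also fails if it takes over 210 s, if anything falls off the work surface, if the arm or the gripper's body presses on something with over 40 N, if the wrist force passes 120 N, or if a joint passes its speed limit or range.

## Working session

There is one attempt and no reset: what is moved stays moved. The work goes in short steps, Python scripts to look and compute and a tool call to move; the robot and the scene stay as the last step left them, time stands still between calls to the robot, and variables do not carry over. Pictures are saved under pics/ and viewed, at most 14 in all, crops included, and the job is handed in when it is done.

Besides the shell and the picture viewer there is one more tool, called after "Emit:" in YAML: its name, and indented under it one key for each argument. move_arm: Moves the arm, as the interface text tells. Shifts and turns lie within -1 to 1; 1 stands for 0.1 m of shift or pi rad of turn. Its arguments: {"type":"object","properties":{"motion":{"type":"array"},"fingers":{"type":"number"},"newtons":{"type":"number"}},"required":["motion"]}

```bash
ls; mkdir -p pics
cat > h.py <<'E'
import numpy as np, cv2
from scipy.spatial.transform import Rotation as R
from cell import robot
def pose():
    s=robot.observe(); T=np.eye(4); T[:3,:3]=R.from_euler('xyz',s['tool_rot']).as_matrix(); T[:3,3]=s['tool_pos']; return T
def cam(n):
    T=pose(); c=robot.read_camera(n)
    c['X']=T@np.array(c['hand_eye']) if n=='wrist' else np.array(c['extrinsics'])
    c['f']=192/np.tan(np.radians(c['vfov'])/2); return c
def pts(c):
    v,u=np.mgrid[0:384,0:512]; d=c['range_z']
    p=np.stack([(u-c['cx'])/c['f']*d,-(v-c['cy'])/c['f']*d,-d],-1)
    return p@c['X'][:3,:3].T+c['X'][:3,3]
def ray(c,u,v,z):
    r=c['X'][:3,:3]@np.array([(u-c['cx'])/c['f'],-(v-c['cy'])/c['f'],-1]); o=c['X'][:3,3]
    return o+r*(z-o[2])/r[2]
def save(c,n,k=1.5): cv2.imwrite('pics/'+n,cv2.resize(c['image'][:,:,::-1],None,fx=k,fy=k))
E
python3 - <<'E'
from h import *
print(robot.observe(), robot.pinch_z)
for n in('top','scene'):
    c=cam(n); save(c,n+'0.png'); print(n,c['vfov'],c['cx'],c['cy'],c['X'].round(3).tolist(),[k for k in c])
E
```

```text
pics
{'time': 0.0, 'qpos': array([ 1.16997994e+00,  3.42714238e-01,  1.52504851e+00, -1.39616718e-05,
        1.27539937e+00, -1.45980692e-01]), 'qvel': array([ 0.00061122, -0.00151817,  0.00100785,  0.0013177 , -0.00026689,
       -0.00203557]), 'joint_efforts': array([ 1.46714825e-03, -4.31227648e+01, -2.44226611e+01,  7.17929564e-02,
        5.58107521e-02, -1.08032889e-04]), 'tool_pos': array([0.13215128, 0.50765822, 0.22603838]), 'tool_rot': array([-3.14003795e+00, -2.15089038e-04,  2.88676087e+00]), 'contact_force': array([ 0.41261418,  0.62827764, -0.28542178]), 'torque': array([0.02341519, 0.02081965, 0.03325107]), 'grip_force': 0.0, 'opening': 0.09164070250564733} 0.0188
top 46.1246910504544 248.72327723398288 189.5042228109831 [[0.012, 0.992, -0.128, 0.333], [-1.0, 0.012, 0.005, -0.005], [0.006, 0.128, 0.992, 1.125], [0.0, 0.0, 0.0, 1.0]] ['image', 'range_z', 'vfov', 'cx', 'cy', 'extrinsics', 'X', 'f']
scene 42.92354862140188 255.02657331410296 193.84189766321057 [[-0.741, -0.549, 0.387, 0.921], [0.671, -0.615, 0.414, 0.448], [0.011, 0.566, 0.824, 0.991], [0.0, 0.0, 0.0, 1.0]] ['image', 'range_z', 'vfov', 'cx', 'cy', 'extrinsics', 'X', 'f']
```

View pics/top0.png

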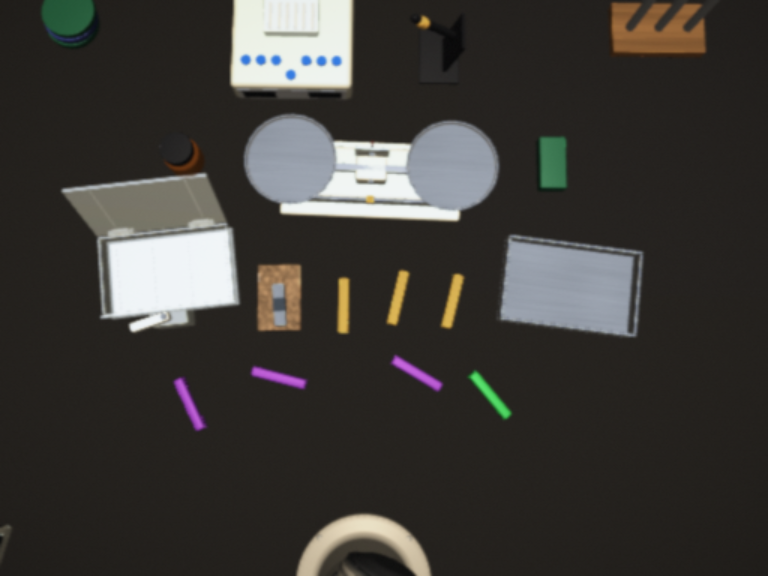

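View pics/scene0.png

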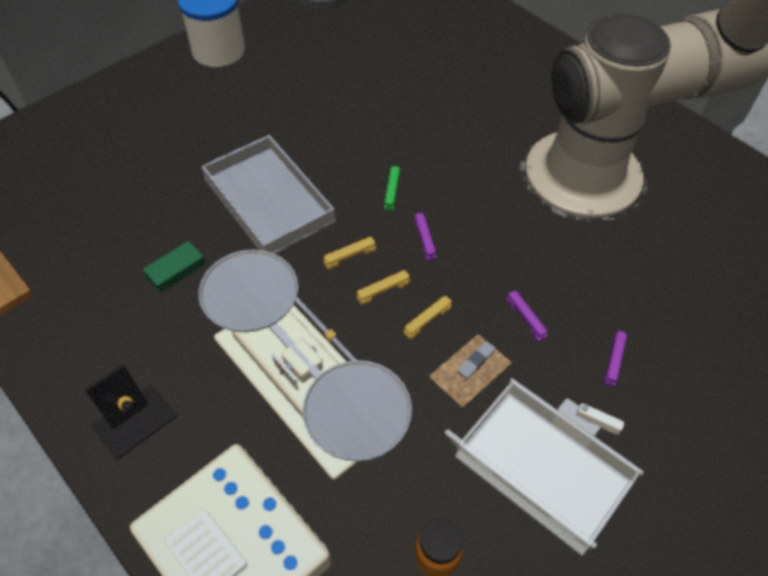

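The top view shows three brass pulls at (343,305), (398,298) and (453,300), with the cork mat and weight at (280,300). The case is at left (168,270) with its lid open and its catch at (150,322). The tray is at right (571,286), and the pans are at (290,158) and (452,165). The purple and green bars at (190,404), (278,377), (416,373) and (490,395) are look-alikes; only the three brass-coloured ones fit the description.

```bash
cat >> h.py <<'E'
def blobs(c,m,z,amin=60):
    out=[]
    cs,_=cv2.findContours(m.astype(np.uint8),cv2.RETR_EXTERNAL,cv2.CHAIN_APPROX_NONE)
    for k in cs:
        if cv2.contourArea(k)<amin: continue
        q=np.array([ray(c,u,v,z)[:2] for u,v in k[:,0]],np.float32)
        (x,y),(w,h),a=cv2.minAreaRect(q)
        if w<h: w,h,a=h,w,a+90
        out.append((round(x,4),round(y,4),round(w,3),round(h,3),round((a+90)%180-90,1)))
    return out
def hsv(c): return cv2.cvtColor(c['image'],cv2.COLOR_RGB2HSV)
def brass(c):
    H=hsv(c); return (H[...,0]>14)&(H[...,0]<28)&(H[...,1]>150)&(H[...,2]>110)
E
python3 - <<'E'
from h import *
c=cam('top'); H=hsv(c); P=pts(c)
print('pulls',blobs(c,brass(c),.022))
roi=np.zeros((384,512),bool); roi[165:225,165:205]=1
print('mat',blobs(c,roi&(H[...,2]>50),.003))
print('weight',blobs(c,roi&(H[...,1]<60)&(H[...,2]>70),.015,20))
for n,u0,u1,v0,v1,z in(('tray',328,432,152,228,.035),('case',62,162,148,215,.045)):
    roi=np.zeros((384,512),bool); roi[v0:v1,u0:u1]=1
    m=roi&(P[...,2]>.02)&(P[...,2]<.06)
    q=P[m][:,:2].astype(np.float32); print(n,cv2.minAreaRect(q), len(q))
    m=roi&(H[...,2]>60); print(n,blobs(c,m,z,300))
for n,u,v in(('L',193,105),('R',301,110)):
    roi=np.zeros((384,512),bool); roi[v-34:v+36,u-36:u+36]=1
    m=roi&(P[...,2]>.08)&(P[...,2]<.14); q=P[m]; print(n,cv2.minEnclosingCircle(q[:,:2].astype(np.float32)),np.median(q[:,2]),q[:,:2].mean(0))
roi=np.zeros((384,512),bool); roi[205:225,82:130]=1
m=roi&(P[...,2]>.06)&(P[...,2]<.085);print('catch',m.sum(), cv2.minAreaRect(P[m][:,:2].astype(np.float32)), np.median(P[m][:,2]))
m=roi&(H[...,2]>150);print(blobs(c,m,.073,20))
s=cam('scene'); P=pts(s); 
print('jar/wax')
roi=np.zeros((384,512),bool); roi[80:180,30:120]=1
# lid edge
for u,v in((42,126),(138,117),(66,157),(156,152)): print(u,v,pts(c)[v-1:v+2,u-1:u+2].reshape(-1,3).round(3).tolist()[::4])
E
```

```text
pulls [(0.4413, 0.0395, 0.089, 0.017, 0.9), (0.4501, -0.1394, 0.09, 0.018, -13.6), (0.4551, -0.0499, 0.091, 0.018, -13.0)]
mat [(0.4556, 0.147, 0.114, 0.075, 1.4)]
weight [(0.4418, 0.1456, 0.068, 0.021, 5.3)]
tray ((0.4768703281879425, -0.33228054642677307), (0.22231656312942505, 0.14074499905109406), 83.23843383789062) 798
tray [(0.4764, -0.3317, 0.225, 0.145, 83.3)]
case ((0.4848928153514862, 0.32458916306495667), (0.1590389907360077, 0.21535272896289825), 5.8543195724487305) 1394
case [(0.4894, 0.3259, 0.239, 0.161, -89.3)]
L ((0.6521362662315369, 0.10999252647161484), 0.08517719805240631) 0.10579026551984372 [0.6590474  0.12114907]
R ((0.648564875125885, -0.1159132644534111), 0.08459030091762543) 0.10575493268061709 [ 0.65206894 -0.12698278]
catch 183 ((0.40641099214553833, 0.33879515528678894), (0.014674286358058453, 0.06212155893445015), 19.9122371673584) 0.07347349248081914
[(0.4103, 0.3245, 0.11, 0.035, -89.3)]
jar/wax
42 126 [[0.638, 0.524, -0.003], [0.59, 0.441, 0.169], [0.587, 0.439, 0.169]]
138 117 [[0.616, 0.237, 0.166], [0.661, 0.276, 0.002], [0.66, 0.274, -0.001]]
66 157 [[0.547, 0.435, 0.053], [0.546, 0.435, 0.046], [0.543, 0.431, 0.049]]
156 152 [[0.574, 0.229, -0.001], [0.571, 0.227, -0.0], [0.568, 0.224, -0.0]]
```

```bash
cat >> h.py <<'E'
def go(x,y,z,yaw=np.pi,T=None):
    """offset from pose T (default current) to a down-pointing pose, in move units"""
    T=pose() if T is None else T
    W=np.eye(4); W[:3,:3]=R.from_euler('xyz',[np.pi,0,yaw]).as_matrix(); W[:3,3]=[x,y,z]
    D=np.linalg.inv(T)@W; return np.r_[D[:3,3]*10,R.from_matrix(D[:3,:3]).as_rotvec()/np.pi].round(3)
E
python3 - <<'E'
from h import *
c=cam('top'); im=c['image'][165:290,70:390,::-1]; cv2.imwrite('pics/crop.png',cv2.resize(im,None,fx=2.4,fy=2.4))
print(go(.442,.146,.20,np.pi))
E
```

```text
[-3.91  -2.721  0.266 -0.    -0.    -0.081]
```

View pics/crop.png

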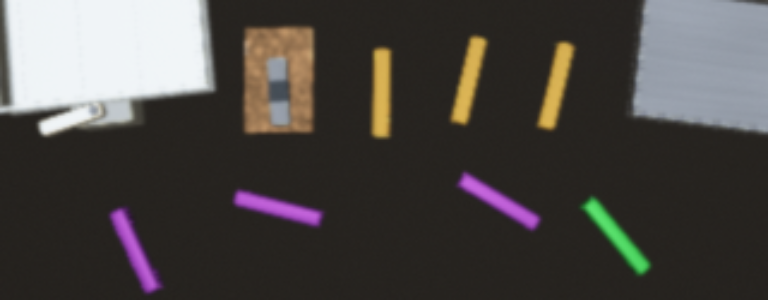

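The enlarged crop confirms brass pulls at (382,92), (469,80) and (556,85), with the banded steel weight on cork at (279,90). The purple and green bars in the lower row are the look-alikes.

Emit:
move_arm:
  motion:
    - [-0.5,-0.35,0,0,0,0]
    - [-0.98,-0.68,0.07,0,0,0]
    - [-0.98,-0.68,0.07,0,0,0]

```text
time: 0.62
tool_pos: [0.2118, 0.415, 0.2194]
tool_rot: [-3.14, 0.0, 2.882]
contact_force: [0.5, -0.3, 0.6]
opening: 0.092
grip_force: 0.0
```

Emit:
move_arm:
  motion:
    - [-0.5,-0.35,0,0,0,0]
    - [-0.98,-0.68,0.07,0,0,0]
    - [-0.98,-0.68,0.07,0,0,0]

```text
time: 1.0
tool_pos: [0.2894, 0.3253, 0.2125]
tool_rot: [-3.141, 0.0, 2.882]
contact_force: [-0.8, -0.1, 0.5]
opening: 0.092
grip_force: 0.0
```

Emit:
move_arm:
  motion:
    - [-0.5,-0.35,0,0,0,0]
    - [-0.98,-0.68,0.07,0,0,0]
    - [-0.98,-0.68,0.07,0,0,0]

```text
time: 1.38
tool_pos: [0.367, 0.2354, 0.2055]
tool_rot: [-3.142, 0.0, 2.883]
contact_force: [-0.2, 0.4, -0.3]
opening: 0.0916
grip_force: 0.0
```

Emit:
move_arm:
  motion:
    - [-0.5,-0.35,0,0,0,-0.04]
    - [-0.97,-0.68,0.06,0,0,-0.081]
    - [-0.97,-0.68,0.06,0,0,-0.081]
    - [-0.97,-0.68,0.06,0,0,-0.081]

```text
time: 1.88
tool_pos: [0.4413, 0.148, 0.1996]
tool_rot: [3.141, -0.001, 3.141]
contact_force: [-0.1, 0.1, -0.0]
opening: 0.092
grip_force: 0.0
```

Run:
```python
from h import *
c=cam('wrist'); save(c,'w0.png'); H=hsv(c); print(robot.observe()['tool_pos'],robot.observe()['tool_rot'])
print(blobs(c,brass(c),.022))
P=pts(c); m=(P[...,2]>.011)&(P[...,2]<.025)&(H[...,1]<90)&(abs(P[...,0]-.44)<.08)&(abs(P[...,1]-.146)<.05)
q=P[m][:,:2].astype(np.float32); print(cv2.minAreaRect(q),np.median(P[m][:,2]),len(q))
```

```text
[0.44115186 0.1481597  0.19978789] [ 3.14083588e+00 -5.65085349e-04 -3.14104827e+00]
[(0.6148, -0.0751, 0.018, 0.009, 18.6), (0.6136, 0.3727, 0.021, 0.01, -13.2), (0.5706, 0.3664, 0.028, 0.006, 20.9), (0.5702, -0.0691, 0.027, 0.007, -18.2), (0.4527, -0.0445, 0.092, 0.021, -12.8), (0.4385, 0.0453, 0.088, 0.018, 2.4)]
((0.44065335392951965, 0.1458875983953476), (0.06972911208868027, 0.020274795591831207), 4.938482761383057) 0.018213766029830103 1221
```

View pics/w0.png

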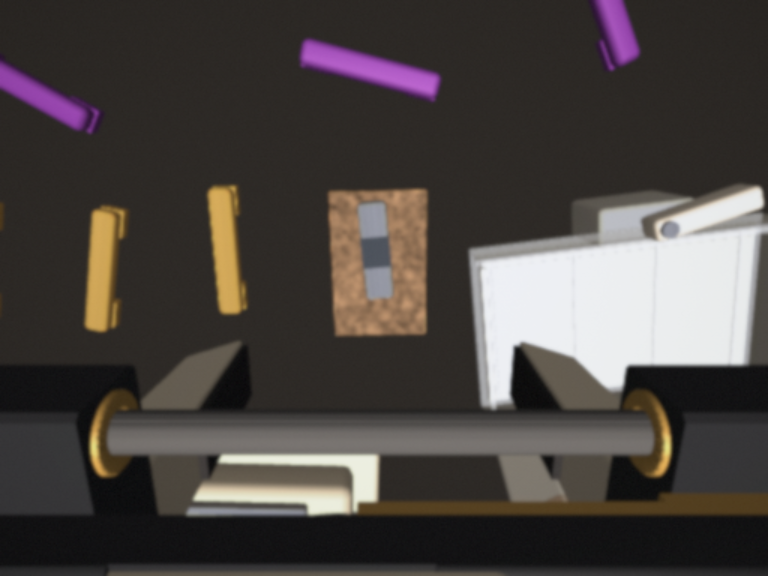

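The wrist view shows the weight at (376,250) on the mat at (378,262). Its measured position, (0.441, 0.146), agrees with the top camera.

Emit:
move_arm:
  motion:
    - [0,-0.02,0.5,0,0,-0.027]
    - [0,-0.02,0.96,0,0,-0.027]
  fingers: 0.2

```text
time: 2.17
tool_pos: [0.4415, 0.1462, 0.1033]
tool_rot: [3.141, 0.002, -3.054]
contact_force: [0.0, 0.2, -0.4]
opening: 0.0765
grip_force: 0.0
```

Emit:
move_arm:
  motion:
    - [0,0,0.5,0,0,0]
    - [0,0,0.85,0,0,0]
    - [0,0,0.98,0,0,0]
    - [0,0,0.98,0,0,0]

```text
time: 2.68
tool_pos: [0.4417, 0.1453, 0.0058]
tool_rot: [3.141, -0.001, -3.056]
contact_force: [-0.4, 1.0, 0.4]
opening: 0.0553
grip_force: 0.0
```

Emit:
move_arm:
  motion:
    - [0,0,0,0,0,0]
    - [0,0,0,0,0,0]
    - [0,0,0,0,0,0]
    - [0,0,0,0,0,0]
    - [0,0,0,0,0,0]
    - [0,0,-0.4,0,0,0]
    - [0,0,-0.4,0,0,0]
  fingers: -1
  newtons: 30

```text
time: 3.55
tool_pos: [0.4437, 0.1445, 0.0475]
tool_rot: [3.141, 0.005, -3.057]
contact_force: [0.2, 0.7, -2.3]
opening: 0.0196
grip_force: 30.0
```

Run:
```python
from h import *
c=cam('top'); P=pts(c); q=P[(P[...,2]>.095)&(P[...,2]<.125)&(P[...,0]>.5)]
for s in(1,-1):
    m=q[(q[:,1]*s>.04)&(q[:,1]*s<.22)]
    print(s,[ (np.percentile(m[:,i],1)+np.percentile(m[:,i],99))/2 for i in(0,1)],np.ptp(m,axis=0),np.median(m[:,2]))
print(ray(c,193.3,105.3,.109),ray(c,301.5,110,.109))
x,y=ray(c,193.3,105.3,.109)[:2]; print(go(x,y,.18),go(x,y,.115))
```

```text
1 [np.float64(0.6593689460325485), np.float64(0.12207315524933493)] [0.14279113 0.14218414 0.01655405] 0.10580215842919938
-1 [np.float64(0.7343327723122156), np.float64(-0.12817650237793268)] [0.32551348 0.14277895 0.02982721] 0.10575208282075943
[0.65966911 0.12184695 0.109     ] [ 0.65181047 -0.12987586  0.109     ]
[-2.146e+00 -4.070e-01 -1.333e+00  0.000e+00  1.000e-03  2.700e-02] [-2.144e+00 -4.070e-01 -6.830e-01  0.000e+00  1.000e-03  2.700e-02]
```

Emit:
move_arm:
  motion:
    - [0,0,-0.5,0,0,0]
    - [-0.4,-0.1,-1,0,0,0]
    - [-0.95,-0.2,-1,0,0,0]
    - [-0.95,-0.2,-1,0,0,0]

```text
time: 4.1
tool_pos: [0.5413, 0.1316, 0.1444]
tool_rot: [-3.141, 0.001, -3.059]
contact_force: [-0.1, 1.0, -2.4]
opening: 0.0197
grip_force: 30.0
```

Emit:
move_arm:
  motion:
    - [-0.5,-0.1,-0.33,0,0,0]
    - [-1,-0.2,-0.33,0,0,0]
    - [-1,-0.2,-0.33,0,0,0]

```text
time: 4.47
tool_pos: [0.6409, 0.1201, 0.1755]
tool_rot: [-3.142, -0.003, -3.058]
contact_force: [-0.9, -0.4, -1.9]
opening: 0.0195
grip_force: 30.0
```

Emit:
move_arm:
  motion:
    - [-0.19,0,0,0,0,0.027]
    - [-0.19,0,0.4,0,0,0.027]
    - [-0.19,0,0.62,0,0,0.027]
    - [-0.19,0,0.62,0,0,0.027]

```text
time: 4.97
tool_pos: [0.6555, 0.1227, 0.1132]
tool_rot: [-3.141, -0.008, 3.142]
contact_force: [-0.5, -0.0, -1.6]
opening: 0.0195
grip_force: 30.0
```

Run:
```python
from h import *
print(go(.6595,.122,.110)); c=cam('top'); print(blobs(c,brass(c)&(np.mgrid[0:384,0:512][0]>150),.022))
```

```text
[-0.04  -0.007  0.032 -0.    -0.003 -0.   ]
[]
```

Emit:
move_arm:
  motion:
    - [-0.03,0,0.03,0,0,0]
    - [-0.03,0,0.035,0,0,0]

```text
time: 5.28
tool_pos: [0.6622, 0.1226, 0.1141]
tool_rot: [3.141, 0.002, 3.141]
contact_force: [-0.9, 0.3, -0.7]
opening: 0.0198
grip_force: 30.0
```

Emit:
move_arm:
  motion:
    - [0,0,0,0,0,0]
    - [0,0,0,0,0,0]
    - [0,0,0,0,0,0]
    - [0,0,-0.4,0,0,0]
    - [0,0,-0.8,0,0,0]
    - [0.5,-0.3,-0.8,0,0,0]
    - [1,-0.8,-0.8,0,0,0]
    - [1,-0.8,-0.8,0,0,0]
  fingers: -0.1

```text
time: 6.28
tool_pos: [0.5589, 0.0407, 0.1935]
tool_rot: [-3.141, -0.002, 3.139]
contact_force: [0.5, 0.6, -0.4]
opening: 0.0411
grip_force: 0.0
```

```bash
cat >> h.py <<'E'
def pans(c):
    P=pts(c); o=[]
    for y,x in((.122,.6595),(-.129,.652)):
        m=P[(np.hypot(P[...,0]-x,P[...,1]-y)<.06)&(P[...,2]>.08)&(P[...,2]<.14)]
        o.append((len(m),np.percentile(m[:,2],30).round(4) if len(m) else None))
    return o
E
python3 - <<'E'
from h import *
c=cam('top'); save(c,'t1.png'); print(blobs(c,brass(c)&(np.mgrid[0:384,0:512][0]>150),.022)); print(pans(c),pans(cam('scene')))
c=cam('wrist');print(blobs(c,brass(c),.022))
print(pose()[:3,3],go(.4405,.042,.10),go(.4405,.042,.005))
E
```

```text
[(0.4496, -0.1387, 0.09, 0.019, -14.0)]
[(121, np.float64(0.0927)), (2053, np.float64(0.117))] [(2600, np.float64(0.0922)), (1983, np.float64(0.1169))]
[(0.7293, 0.1466, 0.022, 0.008, -3.9), (0.6895, 0.1438, 0.027, 0.006, 7.3), (0.689, -0.059, 0.027, 0.006, -8.6), (0.4555, -0.0468, 0.088, 0.018, -12.6), (0.4508, -0.1359, 0.089, 0.015, -11.4), (0.4459, 0.0399, 0.079, 0.015, 0.1)]
[0.56258367 0.04255816 0.19393632] [ 1.223e+00 -7.000e-03  9.370e-01  0.000e+00  1.000e-03 -0.000e+00] [ 1.225e+00 -7.000e-03  1.887e+00  0.000e+00  1.000e-03 -0.000e+00]
```

View pics/t1.png

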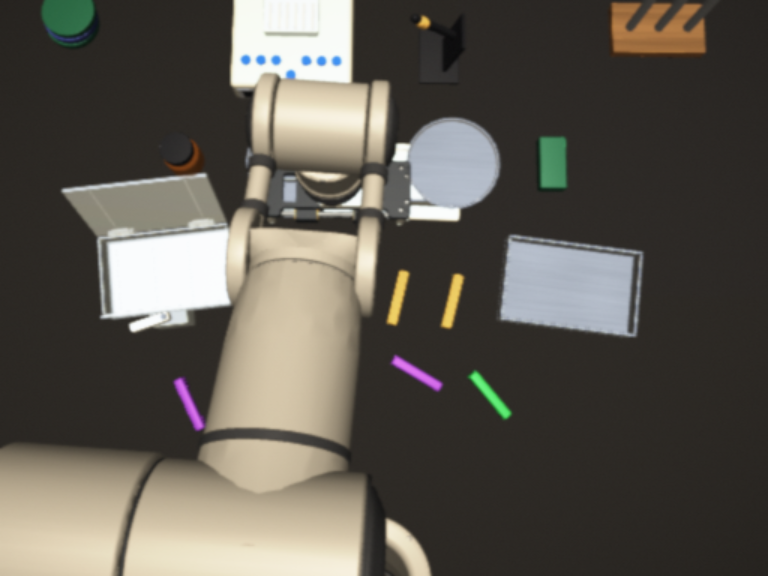

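The top view shows the weight resting on the left pan (partly hidden by the arm). The left pan is down at 0.092 m and the right pan is up at 0.117 m, and all the pulls are still in place.

Emit:
move_arm:
  motion:
    - [0.5,-0.02,0.1,0,0,0]
    - [1,-0.025,0.5,0,0,0]
    - [1,-0.025,0.95,0,0,0]
    - [1,-0.025,0.95,0,0,0]
  fingers: 0

```text
time: 6.92
tool_pos: [0.4608, 0.0409, 0.0963]
tool_rot: [3.141, -0.005, -3.141]
contact_force: [0.3, -0.3, -0.1]
opening: 0.0459
grip_force: 0.0
```

Emit:
move_arm:
  motion:
    - [0.2,0,0,0,0,0]
    - [0.2,0,0.5,0,0,0]
    - [0.2,0,0.8,0,0,0]
    - [0.2,0,0.95,0,0,0]
    - [0.2,0,0.95,0,0,0]

```text
time: 7.55
tool_pos: [0.4437, 0.0404, 0.0035]
tool_rot: [3.141, 0.001, -3.141]
contact_force: [0.8, -1.1, -0.4]
opening: 0.0459
grip_force: 0.0
```

Emit:
move_arm:
  motion:
    - [0,0,0,0,0,0]
    - [0,0,0,0,0,0]
    - [0,0,0,0,0,0]
    - [0,0,0,0,0,0]
    - [0,0,-0.4,0,0,0]
    - [0,0,-0.8,0,0,0]
    - [0,0,-0.8,0,0,0]
  fingers: -1

```text
time: 8.43
tool_pos: [0.4435, 0.04, 0.0856]
tool_rot: [-3.141, 0.006, 3.141]
contact_force: [-0.2, 0.3, -2.3]
opening: 0.0155
grip_force: 30.0
```

Run:
```python
from h import *
print(pose()[:3,3],go(.652,-.129,.19),go(.652,-.129,.125))
c=cam('wrist');print(blobs(c,brass(c),.022))
```

```text
[0.44348469 0.03996783 0.08556315] [-2.092e+00 -1.690e+00 -1.032e+00 -0.000e+00  2.000e-03 -0.000e+00] [-2.088e+00 -1.689e+00 -3.820e-01 -0.000e+00  2.000e-03 -0.000e+00]
[(0.4155, 0.0406, 0.022, 0.005, -88.2), (0.4405, -0.0367, 0.063, 0.013, -2.8), (0.4482, -0.1279, 0.088, 0.015, -7.3), (0.4104, -0.1139, 0.021, 0.012, 19.3)]
```

Emit:
move_arm:
  motion:
    - [0,-0.2,-0.5,0,0,0]
    - [-0.4,-0.5,-0.9,0,0,0]
    - [-0.8,-0.9,-1,0,0,0]
    - [-1,-0.9,-1,0,0,0]
    - [-1,-0.9,-1,0,0,0]

```text
time: 9.1
tool_pos: [0.5416, -0.0503, 0.181]
tool_rot: [3.141, -0.003, 3.141]
contact_force: [-1.4, -0.4, -1.6]
opening: 0.0156
grip_force: 30.0
```

Emit:
move_arm:
  motion:
    - [-0.5,-0.4,0,0,0,0]
    - [-0.9,-0.79,0,0,0,0]
    - [-1,-0.79,0.3,0,0,0]
    - [-1,-0.79,0.5,0,0,0]
    - [-1,-0.79,0.5,0,0,0]

```text
time: 9.72
tool_pos: [0.6393, -0.1279, 0.1299]
tool_rot: [3.139, -0.007, -3.141]
contact_force: [-0.1, 0.1, -0.3]
opening: 0.0156
grip_force: 30.0
```

Run:
```python
from h import *
s=robot.observe();print(pose()[:3,3],s['opening'],go(.652,-.129,.1225),pans(cam('scene')))
```

```text
[ 0.63925697 -0.12787448  0.12987629] 0.015611607133554611 [-0.128 -0.011  0.073  0.001 -0.002  0.   ] [(2608, np.float64(0.0922)), (1122, np.float64(0.117))]
```

Emit:
move_arm:
  motion:
    - [-0.12,0,0.05,0,0,0]
    - [-0.12,0,0.075,0,0,0]
    - [-0.12,0,0.075,0,0,0]

```text
time: 10.15
tool_pos: [0.6537, -0.1288, 0.1257]
tool_rot: [3.142, -0.0, 3.142]
contact_force: [0.1, 0.5, -1.7]
opening: 0.0156
grip_force: 30.0
```

Emit:
move_arm:
  motion:
    - [0,0,0,0,0,0]
    - [0,0,0,0,0,0]
    - [0,0,0,0,0,0]
    - [0,0,-0.3,0,0,0]
    - [0,0,-0.6,0,0,0]
    - [0,0,-0.6,0,0,0]
    - [0,0,-0.6,0,0,0]
    - [0,0,-0.6,0,0,0]
    - [0,0,-0.6,0,0,0]
    - [0,0,-0.6,0,0,0]
    - [0,0,-0.6,0,0,0]
    - [0,0,-0.6,0,0,0]
  fingers: 0

```text
time: 11.65
tool_pos: [0.6537, -0.129, 0.1857]
tool_rot: [3.142, 0.0, 3.141]
contact_force: [-0.4, 0.1, -0.0]
opening: 0.0456
grip_force: 0.0
```

```bash
cat >> h.py <<'E'
def pull_on_pan(c):
    P=pts(c); m=brass(c)&(P[...,0]>.57)&(P[...,0]<.74)&(P[...,1]<-.05)&(P[...,1]>-.21)&(P[...,2]>.09)&(P[...,2]<.16)
    q=P[m]; return cv2.minAreaRect(q[:,:2].astype(np.float32)),np.percentile(q[:,2],80),len(q)
E
python3 - <<'E'
from h import *
c=cam('scene');print(pose()[:3,3],pans(c),pull_on_pan(c)); save(c,'s1.png')
E
```

```text
[ 0.65368983 -0.12899253  0.18571952] [(2598, np.float64(0.0922)), (1574, np.float64(0.1171))] (((0.655910313129425, -0.1206463873386383), (0.01043871883302927, 0.08080046623945236), 84.71297454833984), np.float64(0.13619433620091637), 60)
```

View pics/s1.png

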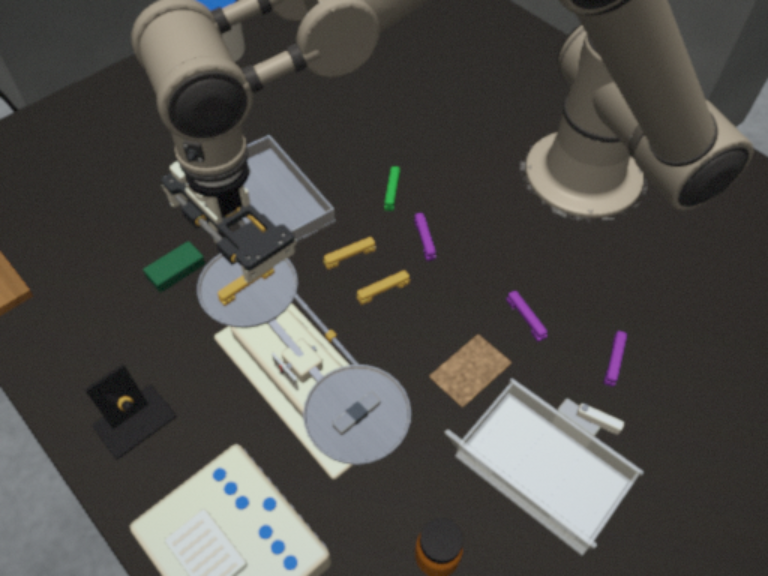

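The scene view shows the right pan still up, with pull 1 on it near (247,285) and the left pan down with the weight on it at (358,412). Pull 1 is therefore lighter and goes in the tray.

Emit:
move_arm:
  motion:
    - [0,0,0.4,0,0,0]
    - [0,0,0.64,0,0,0]
    - [0,0,0.64,0,0,0]

```text
time: 12.08
tool_pos: [0.6525, -0.1287, 0.1198]
tool_rot: [3.14, -0.004, 3.141]
contact_force: [-0.3, 0.4, 0.3]
opening: 0.0459
grip_force: 0.0
```

Emit:
move_arm:
  motion:
    - [0,0,0,0,0,0]
    - [0,0,0,0,0,0]
    - [0,0,0,0,0,0]
    - [0,0,0,0,0,0]
    - [0,0,-0.4,0,0,0]
    - [0.3,-0.4,-0.5,0,0,0]
    - [0.6,-0.9,-0.5,0,0,0]
    - [0.6,-0.9,-0.5,0,0,0]
  fingers: -1

```text
time: 13.08
tool_pos: [0.5916, -0.2224, 0.1719]
tool_rot: [-3.141, -0.001, 3.136]
contact_force: [-0.0, 0.7, -1.2]
opening: 0.0157
grip_force: 30.0
```

Emit:
move_arm:
  motion:
    - [0.3,-0.4,0,0,0,0]
    - [0.6,-0.8,0,0,0,0]
    - [0.6,-0.85,0,0,0,0]

```text
time: 13.45
tool_pos: [0.5322, -0.3058, 0.1716]
tool_rot: [3.141, -0.001, 3.138]
contact_force: [-0.5, 0.5, -1.8]
opening: 0.0156
grip_force: 30.0
```

Emit:
move_arm:
  motion:
    - [0.3,-0.4,0,0,0,0.036]
    - [0.63,-0.8,0.5,0,0,0.036]
    - [0.63,-0.83,1,0,0,0.036]
    - [0.63,-0.83,1,0,0,0.036]

```text
time: 13.95
tool_pos: [0.4688, -0.3843, 0.0675]
tool_rot: [3.135, -0.007, 3.027]
contact_force: [-0.4, -0.8, -1.5]
opening: 0.0154
grip_force: 30.0
```

Run:
```python
from h import *
s=robot.observe();print(pose()[:3,3],s['tool_rot'][2],s['opening'],go(.4705,-.387,.0105,np.pi-.118))
c=cam('wrist');print(blobs(c,brass(c),.022)); P=pts(c)
c=cam('top');print(blobs(c,brass(c)&(np.mgrid[0:384,0:512][0]>150),.022)); print(pans(c))
```

```text
[ 0.4687863  -0.38430997  0.06747214] 3.0274250066275576 0.015434595448403698 [-0.024 -0.029  0.569  0.002 -0.002  0.001]
[(0.4341, -0.3792, 0.018, 0.005, 83.4)]
[(0.4551, -0.0499, 0.091, 0.018, -13.0)]
[(1964, np.float64(0.0923)), (2041, np.float64(0.117))]
```

Emit:
move_arm:
  motion:
    - [0,-0.02,0.3,0,0,0]
    - [0,-0.02,0.5,0,0,0]
    - [0,-0.02,0.58,0,0,0]
    - [0,-0.02,0.58,0,0,0]

```text
time: 14.55
tool_pos: [0.4716, -0.3889, 0.0152]
tool_rot: [-3.14, 0.002, 3.029]
contact_force: [0.6, 0.1, -1.1]
opening: 0.0152
grip_force: 30.0
```

Emit:
move_arm:
  motion:
    - [0,0,0,0,0,0]
    - [0,0,0,0,0,0]
    - [0,0,0,0,0,0]
    - [0,0,-0.4,0,0,0]
    - [0,0.2,-0.9,0,0,0]
    - [0,0.7,-1,0,0,0]
    - [0,1,-1,0,0,0]
    - [0,1,-1,0,0,0]
  fingers: -0.2

```text
time: 15.55
tool_pos: [0.4819, -0.2878, 0.1143]
tool_rot: [3.141, 0.0, 3.031]
contact_force: [-0.3, -0.9, 0.7]
opening: 0.0368
grip_force: 0.0
```

Run:
```python
from h import *
s=robot.observe();print(pose()[:3,3],s['tool_rot'][2],s['opening'])
c=cam('wrist');print('w',blobs(c,brass(c),.022)); 
c=cam('top');print('t',blobs(c,brass(c)&(np.mgrid[0:384,0:512][0]>150),.022))
print(go(.4501,-.139,.10,np.pi-.237),go(.4501,-.139,.004,np.pi-.237))
```

```text
[ 0.48194557 -0.28776078  0.11430128] 3.030687454942589 0.03680116433508659
w [(0.4679, -0.3796, 0.084, 0.007, -3.4), (0.4471, -0.1499, 0.087, 0.006, -14.2)]
t [(0.4501, -0.1394, 0.09, 0.018, -13.6), (0.4702, -0.0535, 0.06, 0.017, -13.5)]
[ 0.486  1.464  0.138 -0.     0.     0.04 ] [ 0.486  1.465  1.098 -0.     0.     0.04 ]
```

Emit:
move_arm:
  motion:
    - [0.2,0.5,0,0,0,0.02]
    - [0.3,1,0,0,0,0.04]
    - [0.3,1,0,0,0,0.04]
  fingers: 0

```text
time: 16.02
tool_pos: [0.4626, -0.1852, 0.1136]
tool_rot: [3.141, -0.001, 2.904]
contact_force: [0.1, -1.8, 0.1]
opening: 0.0461
grip_force: 0.0
```

Run:
```python
from h import *
print(pose()[:3,3]); print(go(.4501,-.139,.004,np.pi-.237))
```

```text
[ 0.46255505 -0.18518345  0.11358141]
[ 0.228  0.419  1.096  0.    -0.    -0.   ]
```

Emit:
move_arm:
  motion:
    - [0.23,0.42,0,0,0,0]
    - [0.23,0.42,0.4,0,0,0]
    - [0.23,0.42,0.8,0,0,0]
    - [0.23,0.42,1,0,0,0]

```text
time: 16.52
tool_pos: [0.4506, -0.142, 0.0118]
tool_rot: [3.141, -0.001, 2.902]
contact_force: [-0.6, 0.3, -0.5]
opening: 0.0461
grip_force: 0.0
```

Emit:
move_arm:
  motion:
    - [0,0,0.1,0,0,0]
    - [0,0,0.1,0,0,0]

```text
time: 16.77
tool_pos: [0.4509, -0.1414, 0.0034]
tool_rot: [3.142, -0.0, 2.902]
contact_force: [-0.3, -0.2, 0.4]
opening: 0.0461
grip_force: 0.0
```

Emit:
move_arm:
  motion:
    - [0,0,0,0,0,0]
    - [0,0,0,0,0,0]
    - [0,0,0,0,0,0]
    - [0,0,0,0,0,0]
    - [0,0,-0.4,0,0,0]
    - [0,0,-0.8,0,0,-0.04]
    - [0,0,-0.8,0,0,-0.075]
    - [0,0,-0.8,0,0,-0.075]
  fingers: -1

```text
time: 17.77
tool_pos: [0.4507, -0.1404, 0.0839]
tool_rot: [-3.142, 0.0, 3.137]
contact_force: [-0.3, 0.3, -1.1]
opening: 0.0155
grip_force: 30.0
```

Run:
```python
from h import *
print(pose()[:3,3]); print(go(.652,-.129,.1225))
```

```text
[ 0.45065088 -0.14042607  0.08394397]
[-2.013e+00  1.230e-01 -3.850e-01 -0.000e+00  0.000e+00 -1.000e-03]
```

Emit:
move_arm:
  motion:
    - [0,0,-0.5,0,0,0]
    - [-0.4,0.06,-0.9,0,0,0]
    - [-0.9,0.06,-1,0,0,0]
    - [-1,0.06,-1,0,0,0]

```text
time: 18.27
tool_pos: [0.553, -0.1348, 0.1836]
tool_rot: [-3.141, 0.001, 3.137]
contact_force: [-0.9, 0.2, -2.7]
opening: 0.016
grip_force: 30.0
```

Emit:
move_arm:
  motion:
    - [-0.5,0.06,0,0,0,0]
    - [-1,0.06,0,0,0,0]
    - [-1,0.06,0.3,0,0,0]
    - [-1,0.06,0.55,0,0,0]
    - [-1,0.06,0.61,0,0,0]
    - [-1,0.06,0.61,0,0,0]
    - [-1,0.06,0.61,0,0,0]

```text
time: 19.15
tool_pos: [0.6512, -0.1295, 0.1239]
tool_rot: [-3.141, 0.002, 3.138]
contact_force: [-0.7, 0.1, -0.9]
opening: 0.016
grip_force: 30.0
```

Emit:
move_arm:
  motion:
    - [0,0,0,0,0,0]
    - [0,0,0,0,0,0]
    - [0,0,0,0,0,0]
    - [0,0,-0.3,0,0,0]
    - [0,0,-0.6,0,0,0]
    - [0,0,-0.6,0,0,0]
    - [0,0,-0.6,0,0,0]
    - [0,0,-0.6,0,0,0]
    - [0,0,-0.6,0,0,0]
    - [0,0,-0.6,0,0,0]
    - [0,0,-0.6,0,0,0]
    - [0,0,-0.6,0,0,0]
  fingers: 0

```text
time: 20.65
tool_pos: [0.6508, -0.1293, 0.1827]
tool_rot: [3.141, 0.0, 3.138]
contact_force: [-0.6, 0.2, 0.1]
opening: 0.0459
grip_force: 0.0
```

Run:
```python
from h import *
c=cam('scene');print(pose()[:3,3],pans(c),pull_on_pan(c))
t=cam('top');print(pans(t),blobs(t,brass(t)&(np.mgrid[0:384,0:512][0]>150),.022))
```

```text
[ 0.65081982 -0.12926535  0.18270819] [(2601, np.float64(0.0922)), (1579, np.float64(0.1171))] (((0.6754788756370544, -0.1212814673781395), (0.006868433672934771, 0.039142586290836334), 80.03604125976562), np.float64(0.13654165112093053), 50)
[(1964, np.float64(0.0923)), (4, np.float64(0.1183))] [(0.4851, -0.4257, 0.088, 0.017, -8.0)]
```

Pull 2 is lighter too, because the right pan is still up. The first pull in the tray now reads y = -0.426, so it was apparently nudged, but it is still inside.

Emit:
move_arm:
  motion:
    - [0,0,0.4,0,0,0]
    - [0,0,0.61,0,0,0]
    - [0,0,0.61,0,0,0]

```text
time: 21.12
tool_pos: [0.6498, -0.1289, 0.12]
tool_rot: [3.14, -0.004, 3.138]
contact_force: [-0.3, -0.7, 0.1]
opening: 0.0462
grip_force: 0.0
```

Emit:
move_arm:
  motion:
    - [0,0,0,0,0,0]
    - [0,0,0,0,0,0]
    - [0,0,0,0,0,0]
    - [0,0,0,0,0,0]
    - [0,0,-0.4,0,0,0]
    - [0.3,-0.4,-0.5,0,0,0]
    - [0.8,-0.95,-0.5,0,0,0]
    - [0.8,-0.95,-0.5,0,0,0]
  fingers: -1

```text
time: 22.12
tool_pos: [0.5682, -0.2265, 0.1719]
tool_rot: [-3.141, -0.001, 3.135]
contact_force: [-0.1, 0.3, -0.7]
opening: 0.0155
grip_force: 30.0
```

Emit:
move_arm:
  motion:
    - [0.4,-0.5,0,0,0,0]
    - [0.9,-0.95,0,0,0,0.036]
    - [0.9,-0.95,0.5,0,0,0.036]
    - [0.9,-0.95,0.8,0,0,0.036]
    - [0.9,-0.95,0.8,0,0,0.036]

```text
time: 22.75
tool_pos: [0.4792, -0.3173, 0.0895]
tool_rot: [3.138, -0.004, 3.025]
contact_force: [0.5, -0.6, -0.8]
opening: 0.0157
grip_force: 30.0
```

Run:
```python
from h import *
s=robot.observe();print(pose()[:3,3],s['tool_rot'][2],s['opening'],go(.478,-.325,.0105,np.pi-.118))
c=cam('scene'); t=cam('top');print(pans(c),blobs(t,brass(t)&(np.mgrid[0:384,0:512][0]>150),.022))
```

```text
[ 0.47923361 -0.31733864  0.08946267] 3.024957280301218 0.015716858557268835 [-0.    -0.08   0.789  0.001 -0.001  0.   ]
[(2594, np.float64(0.0922)), (1974, np.float64(0.1169))] []
```

Emit:
move_arm:
  motion:
    - [0,-0.06,0.4,0,0,0]
    - [0,-0.06,0.7,0,0,0]
    - [0,-0.06,0.79,0,0,0]
    - [0,-0.06,0.79,0,0,0]
    - [0,-0.06,0.79,0,0,0]

```text
time: 23.48
tool_pos: [0.4805, -0.3253, 0.0144]
tool_rot: [-3.14, 0.003, 3.025]
contact_force: [0.2, -0.0, -1.6]
opening: 0.0156
grip_force: 30.0
```

Emit:
move_arm:
  motion:
    - [0,0,0,0,0,0]
    - [0,0,0,0,0,0]
    - [0,0,0,0,0,0]
    - [0,0,-0.4,0,0,0]
    - [0,0.2,-0.9,0,0,0]
    - [0,0.7,-1,0,0,0]
    - [0,1,-1,0,0,0]
    - [0,1,-1,0,0,0]
  fingers: 0

```text
time: 24.48
tool_pos: [0.4913, -0.2235, 0.1131]
tool_rot: [3.141, 0.0, 3.028]
contact_force: [0.3, -0.8, -0.3]
opening: 0.046
grip_force: 0.0
```

Emit:
move_arm:
  motion:
    - [0.1,0.5,0,0,0,0.018]
    - [0.1,0.9,0,0,0,0.036]
    - [0.1,1,0,0,0,0.036]
    - [0.1,1,0,0,0,0.036]

```text
time: 24.98
tool_pos: [0.4931, -0.1254, 0.1127]
tool_rot: [-3.141, 0.0, 2.913]
contact_force: [-0.4, -0.1, 0.1]
opening: 0.0459
grip_force: 0.0
```

Run:
```python
from h import *
s=robot.observe();print(pose()[:3,3],s['tool_rot'][2])
c=cam('wrist');print('w',blobs(c,brass(c),.022))
t=cam('top');print('t',blobs(t,brass(t)&(np.mgrid[0:384,0:512][0]>150),.022)); save(t,'t2.png')
print(go(.455,-.0495,.004,np.pi-.225))
```

```text
[ 0.49314462 -0.1254307   0.11273008] 2.913418619487105
w [(0.4769, -0.3121, 0.083, 0.012, -5.5), (0.4512, -0.0593, 0.082, 0.003, -13.2)]
t [(0.4793, -0.322, 0.084, 0.013, -6.8), (0.4855, -0.4258, 0.088, 0.018, -8.0)]
[ 0.546  0.66   1.086 -0.     0.    -0.002]
```

View pics/t2.png

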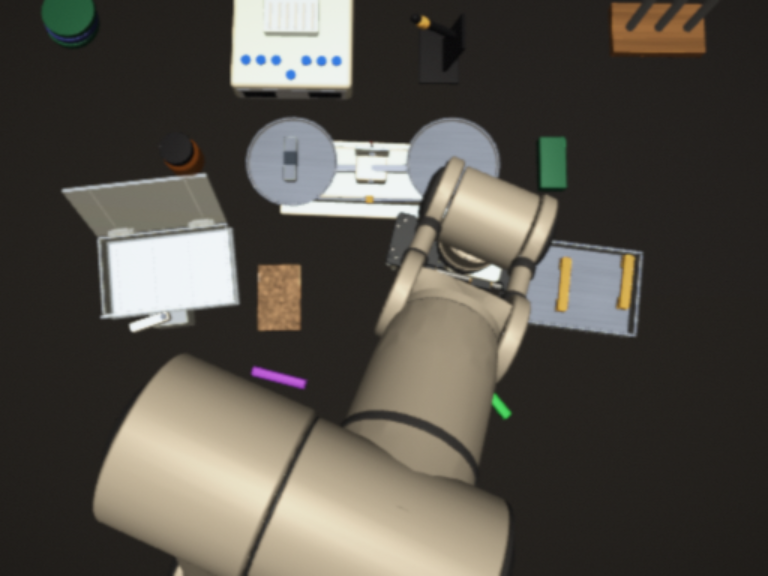

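Two pulls lie flat in the tray at (565,285) and (626,282), and the weight is on the left pan at (290,158). I'll take the third pull now.

Emit:
move_arm:
  motion:
    - [0.3,0.5,0,0,0,0]
    - [0.55,0.66,0,0,0,0]
    - [0.55,0.66,0.4,0,0,0]
    - [0.55,0.66,0.5,0,0,0]

```text
time: 25.58
tool_pos: [0.4533, -0.0486, 0.0613]
tool_rot: [3.142, -0.003, 2.911]
contact_force: [-0.3, 0.5, 0.7]
opening: 0.046
grip_force: 0.0
```

Run:
```python
from h import *
c=cam('wrist');print('w',blobs(c,brass(c),.022),go(.455,-.0495,.004,np.pi-.225))
```

```text
w [] [-0.019 -0.004  0.57   0.    -0.001 -0.002]
```

Run:
```python
from h import *
c=cam('wrist'); save(c,'w2.png',1.3)
```

```text
(no output)
```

View pics/w2.png

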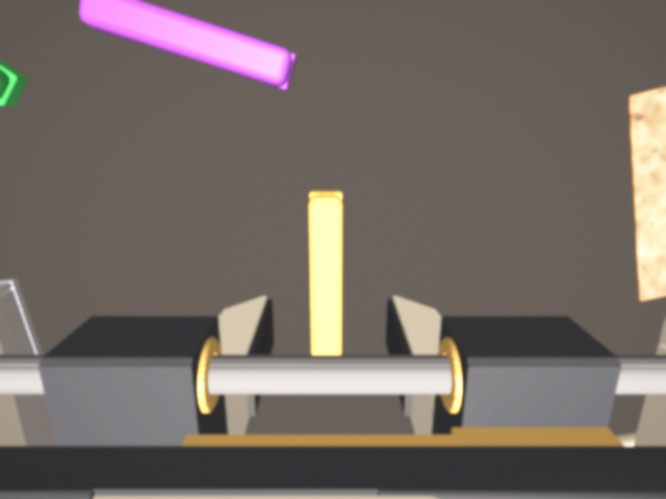

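The brass pull at (325,280) is centred between the fingers and aligned with them. The colour mask missed it only because the image is bright.

Emit:
move_arm:
  motion:
    - [0,0,0.4,0,0,0]
    - [0,0,0.57,0,0,0]
    - [0,0,0.57,0,0,0]

```text
time: 26.05
tool_pos: [0.4544, -0.0486, 0.0056]
tool_rot: [3.142, -0.001, 2.911]
contact_force: [0.3, 0.2, -0.3]
opening: 0.0461
grip_force: 0.0
```

Emit:
move_arm:
  motion:
    - [0,0,0,0,0,0]
    - [0,0,0,0,0,0]
    - [0,0,0,0,0,0]
    - [0,0,0,0,0,0]
    - [0,0,-0.4,0,0,0]
    - [0,0,-0.8,0,0,-0.04]
    - [0,0,-0.9,0,0,-0.073]
    - [0,0,-0.9,0,0,-0.073]
  fingers: -1

```text
time: 27.05
tool_pos: [0.4545, -0.048, 0.0963]
tool_rot: [-3.141, 0.002, 3.14]
contact_force: [-0.2, -0.2, -2.6]
opening: 0.0159
grip_force: 30.0
```

Run:
```python
from h import *
print(pose()[:3,3]); print(go(.652,-.129,.1225),pans(cam('scene')))
```

```text
[ 0.45452324 -0.04798938  0.09631707]
[-1.976 -0.808 -0.259 -0.     0.    -0.   ] [(2604, np.float64(0.0922)), (1964, np.float64(0.1169))]
```

Emit:
move_arm:
  motion:
    - [0,-0.2,-0.5,0,0,0]
    - [-0.4,-0.4,-0.8,0,0,0]
    - [-0.9,-0.4,-0.9,0,0,0]
    - [-1,-0.4,-0.9,0,0,0]

```text
time: 27.6
tool_pos: [0.5563, -0.0883, 0.1849]
tool_rot: [3.141, 0.001, 3.139]
contact_force: [-0.1, 0.2, -1.7]
opening: 0.0158
grip_force: 30.0
```

Emit:
move_arm:
  motion:
    - [-0.5,-0.4,0,0,0,0]
    - [-0.98,-0.41,0,0,0,0]
    - [-0.98,-0.41,0.3,0,0,0]
    - [-0.98,-0.41,0.55,0,0,0]
    - [-0.98,-0.41,0.64,0,0,0]
    - [-0.98,-0.41,0.64,0,0,0]
    - [-0.98,-0.41,0.64,0,0,0]

```text
time: 28.48
tool_pos: [0.6526, -0.1292, 0.1229]
tool_rot: [-3.141, 0.001, 3.141]
contact_force: [-1.3, 0.4, 0.2]
opening: 0.016
grip_force: 30.0
```

Emit:
move_arm:
  motion:
    - [0,0,0,0,0,0]
    - [0,0,0,0,0,0]
    - [0,0,0,0,0,0]
    - [0,0,-0.3,0,0,0]
    - [0,0,-0.6,0,0,0]
    - [0,0,-0.6,0,0,0]
    - [0,0,-0.6,0,0,0]
    - [0,0,-0.6,0,0,0]
    - [0,0,-0.6,0,0,0]
    - [0,0,-0.6,0,0,0]
    - [0,0,-0.6,0,0,0]
    - [0,0,-0.6,0,0,0]
  fingers: 0

```text
time: 29.98
tool_pos: [0.6522, -0.1291, 0.1817]
tool_rot: [3.142, 0.0, 3.141]
contact_force: [-0.7, -0.1, -0.2]
opening: 0.0459
grip_force: 0.0
```

Run:
```python
from h import *
c=cam('scene');print(pose()[:3,3],pans(c),pull_on_pan(c))
```

```text
[ 0.65224984 -0.12910388  0.18172352] [(2701, np.float64(0.1172)), (1713, np.float64(0.0922))] (((0.6558333039283752, -0.12129268795251846), (0.013697955757379532, 0.08327074348926544), 82.93315124511719), np.float64(0.11160939254417708), 84)
```

The third pull dropped its pan, so it is heavy and goes in the case.

Emit:
move_arm:
  motion:
    - [0,0,0.5,0,0,0]
    - [0,0,0.8,0,0,0]
    - [0,0,0.85,0,0,0]
    - [0,0,0.85,0,0,0]

```text
time: 30.52
tool_pos: [0.6528, -0.1292, 0.0976]
tool_rot: [-3.141, 0.001, 3.141]
contact_force: [0.3, 0.5, 0.9]
opening: 0.0458
grip_force: 0.0
```

Emit:
move_arm:
  motion:
    - [0,0,0,0,0,0]
    - [0,0,0,0,0,0]
    - [0,0,0,0,0,0]
    - [0,0,0,0,0,0]
    - [0,0,-0.5,0,0,0]
    - [0,0,-1,0,0,0]
    - [0.5,0.3,-1,0,0,0]
    - [1,0.7,-1,0,0,0]
    - [1,0.9,-1,0,0,0]
  fingers: -1

```text
time: 31.65
tool_pos: [0.5479, -0.0371, 0.196]
tool_rot: [3.14, -0.005, -3.142]
contact_force: [0.5, -0.3, -0.7]
opening: 0.0155
grip_force: 30.0
```

Emit:
move_arm:
  motion:
    - [0.3,0.5,0,0,0,0]
    - [0.5,1,0,0,0,0]
    - [0.5,1,0,0,0,0]

```text
time: 32.02
tool_pos: [0.5018, 0.0639, 0.197]
tool_rot: [3.141, 0.0, -3.138]
contact_force: [-0.2, -1.2, -1.6]
opening: 0.0159
grip_force: 30.0
```

Emit:
move_arm:
  motion:
    - [0,0.5,0,0,0,0]
    - [0,1,0,0,0,0]
    - [0,1,0,0,0,0]

```text
time: 32.4
tool_pos: [0.5033, 0.1632, 0.1966]
tool_rot: [3.141, 0.001, -3.138]
contact_force: [0.0, 0.3, -1.4]
opening: 0.0157
grip_force: 30.0
```

Run:
```python
from h import *
s=robot.observe();print(pose()[:3,3],s['opening'],go(.499,.326,.0105,np.pi+.102),pans(cam('scene')))
# case geometry from wrist: white floor
c=cam('wrist'); P=pts(c); m=(P[...,2]>.035)&(P[...,2]<.058)&(P[...,1]>.18)&(P[...,1]<.46)&(P[...,0]>.36)&(P[...,0]<.6)
q=P[m]; print(len(q),cv2.minAreaRect(q[:,:2].astype(np.float32)))
m=(P[...,2]>.065)&(P[...,2]<.08)&(P[...,1]>.25)&(P[...,1]<.42)&(P[...,0]<.46); q=P[m]; print(len(q)); 
if len(q): print(cv2.minAreaRect(q[:,:2].astype(np.float32)))
save(c,'w3.png',1.3)
```

```text
[0.50333162 0.16319462 0.19662522] 0.01565427014326812 [ 0.04   1.627  1.862  0.     0.    -0.031] [(2602, np.float64(0.0922)), (1973, np.float64(0.1169))]
6487 ((0.4822252690792084, 0.317897766828537), (0.16793537139892578, 0.198802649974823), 8.630062103271484)
1527
((0.4067813456058502, 0.3383902311325073), (0.01438000239431858, 0.061560049653053284), 20.029857635498047)
```

View pics/w3.png

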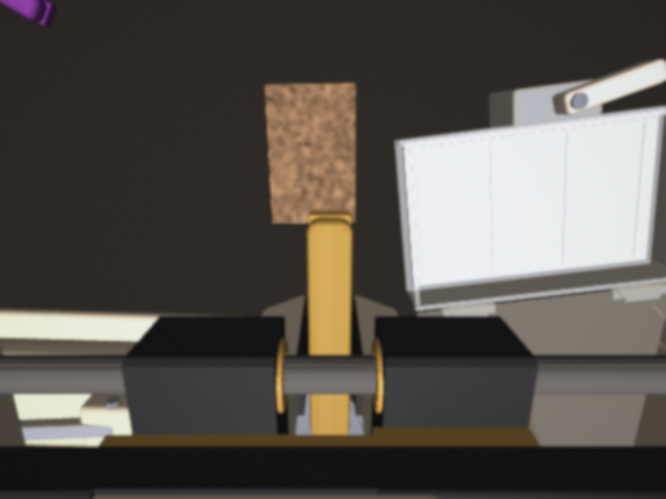

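The pull is held and the case at (530,200) is empty. The mat is at (312,150).

Emit:
move_arm:
  motion:
    - [0,0.5,0,0,0,0]
    - [0,1,0,0,0,0]
    - [0,1,0,0,0,0]

```text
time: 32.88
tool_pos: [0.503, 0.2621, 0.1964]
tool_rot: [3.141, 0.0, -3.14]
contact_force: [-0.1, -0.8, -2.0]
opening: 0.0159
grip_force: 30.0
```

Emit:
move_arm:
  motion:
    - [0.04,0.4,0,0,0,-0.031]
    - [0.04,0.63,0.2,0,0,-0.031]
    - [0.04,0.63,0.6,0,0,-0.031]
    - [0.04,0.63,0.9,0,0,-0.031]
    - [0.04,0.63,0.9,0,0,-0.031]

```text
time: 33.5
tool_pos: [0.4979, 0.3213, 0.1045]
tool_rot: [-3.139, -0.005, -3.047]
contact_force: [-0.1, -0.2, -0.8]
opening: 0.0155
grip_force: 30.0
```

Run:
```python
from h import *
s=robot.observe();print(pose()[:3,3],s['opening'],s['contact_force'],go(.499,.326,.0105,np.pi+.102))
```

```text
[0.49789644 0.32134226 0.10446151] 0.015526602340983872 [-0.05140274 -0.18001139 -0.83168215] [-0.02   0.048  0.939 -0.001 -0.002 -0.002]
```

Emit:
move_arm:
  motion:
    - [0,0.04,0.4,0,0,0]
    - [0,0.04,0.75,0,0,0]
    - [0,0.04,0.94,0,0,0]
    - [0,0.04,0.94,0,0,0]
    - [0,0.04,0.94,0,0,0]

```text
time: 34.12
tool_pos: [0.4996, 0.3279, 0.0146]
tool_rot: [3.141, 0.003, -3.045]
contact_force: [0.0, 0.5, -1.8]
opening: 0.0155
grip_force: 30.0
```

Emit:
move_arm:
  motion:
    - [0,0,0,0,0,0]
    - [0,0,0,0,0,0]
    - [0,0,0,0,0,0]
    - [0,0,-0.4,0,0,0]
    - [0,0,-0.9,0,0,0]
    - [0,0,-1,0,0,0]
    - [0,0,-1,0,0,0]
  fingers: 0

```text
time: 35.0
tool_pos: [0.4981, 0.3281, 0.1133]
tool_rot: [3.141, 0.001, -3.044]
contact_force: [-0.6, 0.3, 0.0]
opening: 0.0459
grip_force: 0.0
```

Emit:
move_arm:
  motion:
    - [0,-0.4,-0.5,0,0,0.031]
    - [0,-0.8,-0.9,0,0,0.031]
    - [0,-1,-0.9,0,0,0.031]

```text
time: 35.38
tool_pos: [0.5089, 0.227, 0.2043]
tool_rot: [3.141, 0.004, 3.14]
contact_force: [-0.2, 0.5, -0.4]
opening: 0.0462
grip_force: 0.0
```

Run:
```python
from h import *
T=cam('top');P=pts(T);H=hsv(T)
m=(np.hypot(P[...,0]-.6595,P[...,1]-.122)<.06)&(P[...,2]>.101)&(P[...,2]<.115); q=P[m]
print(len(q),cv2.minAreaRect(q[:,:2].astype(np.float32)) if len(q)>3 else 0,pans(T))
S=cam('scene');P=pts(S);m=(np.hypot(P[...,0]-.6595,P[...,1]-.122)<.06)&(P[...,2]>.102)&(P[...,2]<.115); q=P[m]
print(len(q),cv2.minAreaRect(q[:,:2].astype(np.float32)) if len(q)>3 else 0)
print('case',blobs(T,brass(T)&(np.mgrid[0:384,0:512][0]>150),.026))
s=robot.observe();print(pose()[:3,3],s['tool_rot'][2],go(.6595,.122,.17),go(.6595,.122,.097))
```

```text
261 ((0.6605096459388733, 0.12265751510858536), (0.07017556577920914, 0.019649747759103775), 1.9441711902618408) [(1962, np.float64(0.0924)), (2060, np.float64(0.1171))]
349 ((0.6602450609207153, 0.12315245717763901), (0.06875189393758774, 0.02170887030661106), 0.7133393883705139)
case []
[0.50729729 0.22661746 0.20125578] 3.1388796464680833 [-1.526e+00 -1.042e+00  3.100e-01 -0.000e+00 -1.000e-03 -1.000e-03] [-1.527e+00 -1.041e+00  1.040e+00 -0.000e+00 -1.000e-03 -1.000e-03]
```

Emit:
move_arm:
  motion:
    - [-0.3,-0.5,0,0,0,0]
    - [-0.7,-1,0,0,0,0]
    - [-1,-1.0,0,0,0,0]
    - [-1,-1.0,0,0,0,0]

```text
time: 35.98
tool_pos: [0.6081, 0.1285, 0.1993]
tool_rot: [3.141, -0.004, 3.14]
contact_force: [-0.3, 0.5, -0.1]
opening: 0.0457
grip_force: 0.0
```

Emit:
move_arm:
  motion:
    - [-0.53,-0.04,0,0,0,0]
    - [-0.53,-0.04,0.4,0,0,0]
    - [-0.53,-0.04,0.8,0,0,0]
    - [-0.53,-0.04,1,0,0,0]
    - [-0.53,-0.04,1,0,0,0]

```text
time: 36.6
tool_pos: [0.6579, 0.1258, 0.0992]
tool_rot: [-3.141, -0.007, -3.14]
contact_force: [0.5, -0.9, 0.7]
opening: 0.0461
grip_force: 0.0
```

Run:
```python
from h import *
print(go(.6604,.1228,.0965))
```

```text
[-0.026 -0.03   0.027 -0.    -0.002  0.   ]
```

Emit:
move_arm:
  motion:
    - [-0.01,-0.03,0.02,0,0,0]
    - [-0.01,-0.03,0.02,0,0,0]

```text
time: 36.85
tool_pos: [0.6621, 0.1215, 0.1017]
tool_rot: [3.141, 0.002, 3.141]
contact_force: [-0.1, 0.9, -0.5]
opening: 0.0459
grip_force: 0.0
```

Emit:
move_arm:
  motion:
    - [0,0,0,0,0,0]
    - [0,0,0,0,0,0]
    - [0,0,0,0,0,0]
    - [0,0,0,0,0,0]
    - [0,0,-0.4,0,0,0]
    - [0,0,-0.8,0,0,0]
    - [0.5,0.1,-0.8,0,0,0]
    - [1,0.25,-0.8,0,0,0]
    - [1,0.25,-0.8,0,0,0]
  fingers: -1

```text
time: 37.98
tool_pos: [0.5575, 0.1474, 0.1803]
tool_rot: [-3.142, -0.004, -3.14]
contact_force: [1.5, 0.3, -1.7]
opening: 0.0191
grip_force: 30.0
```

Emit:
move_arm:
  motion:
    - [0.5,0,0,0,0,0]
    - [1,0,0.3,0,0,0]
    - [1,0,0.7,0,0,0]
    - [1,0,0.9,0,0,0]
    - [1,0,0.9,0,0,0]

```text
time: 38.6
tool_pos: [0.4616, 0.1461, 0.0896]
tool_rot: [-3.141, -0.003, 3.141]
contact_force: [0.5, 0.2, -2.1]
opening: 0.0193
grip_force: 30.0
```

Run:
```python
from h import *
s=robot.observe();print(pose()[:3,3],s['opening'],go(.4556,.147,.0075))
```

```text
[0.46156825 0.14614078 0.08960923] 0.019264621133385066 [ 0.058  0.009  0.821 -0.    -0.001 -0.   ]
```

Emit:
move_arm:
  motion:
    - [0.05,0.01,0.4,0,0,0]
    - [0.05,0.01,0.7,0,0,0]
    - [0.05,0.01,0.79,0,0,0]
    - [0.05,0.01,0.79,0,0,0]
    - [0.05,0.01,0.79,0,0,0]

```text
time: 39.22
tool_pos: [0.4579, 0.1476, 0.0128]
tool_rot: [3.141, 0.002, 3.141]
contact_force: [0.7, 1.0, -0.9]
opening: 0.0192
grip_force: 30.0
```

Emit:
move_arm:
  motion:
    - [0,0,0,0,0,0]
    - [0,0,0,0,0,0]
    - [0,0,0,0,0,0]
    - [0,0,-0.4,0,0,0]
    - [0,0,-0.9,0,0,0]
    - [0,-0.5,-1,0,0,0]
    - [-0.5,-1,-1,0,0,0]
    - [-0.5,-1,-1,0,0,0]
  fingers: 0

```text
time: 40.22
tool_pos: [0.5091, 0.0449, 0.1123]
tool_rot: [-3.141, 0.003, 3.138]
contact_force: [-0.2, -0.6, 0.4]
opening: 0.0458
grip_force: 0.0
```

Run:
```python
from h import *
w=cam('wrist');P=pts(w);H=hsv(w); print(pose()[:3,3])
m=(P[...,2]>.011)&(P[...,2]<.025)&(abs(P[...,0]-.45)<.08)&(abs(P[...,1]-.146)<.05); q=P[m]
print(len(q),cv2.minAreaRect(q[:,:2].astype(np.float32)) if len(q) else 0)
S=cam('scene'); T=cam('top'); save(S,'s3.png'); 
for c in(S,T):
    P=pts(c)
    for n,x,y in(('tray',.477,-.332),('case',.499,.326)):
        m=brass(c)&(abs(P[...,0]-x)<.09)&(abs(P[...,1]-y)<.13); q=P[m]; print(n,len(q),np.percentile(q[:,2],[10,50,90]).round(3) if len(q) else '', [b for b in blobs(c,m,.026)])
```

```text
[0.50817713 0.04553378 0.111786  ]
2670 ((0.456091046333313, 0.14854098856449127), (0.06891046464443207, 0.02132510207593441), 0.20795537531375885)
tray 131 [0.013 0.021 0.025] []
case 0  []
tray 368 [0.023 0.026 0.029] [(0.4786, -0.3205, 0.084, 0.013, -6.8), (0.4847, -0.4246, 0.088, 0.018, -8.0)]
case 132 [0.023 0.026 0.029] [(0.4982, 0.3252, 0.083, 0.011, 6.4)]
```

View pics/s3.png

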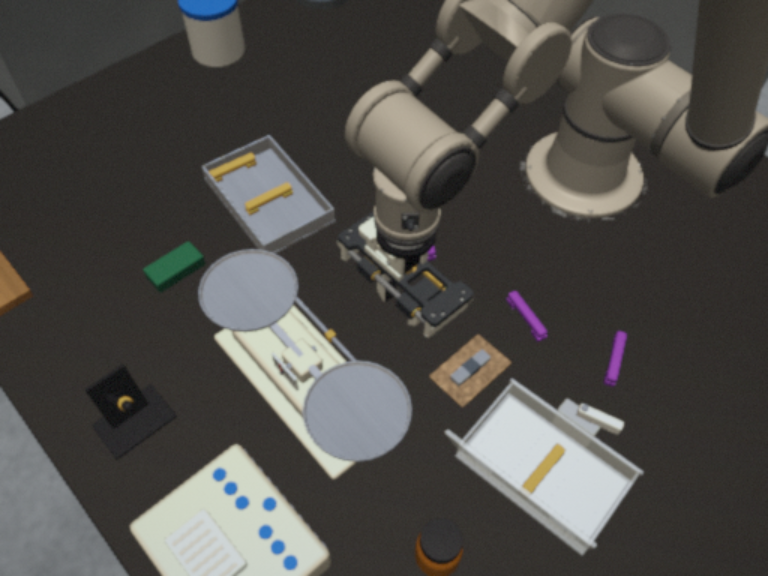

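The scene view shows two pulls flat in the tray at (233,166) and (268,197), one flat in the case at (544,468), and the weight on its mat at (470,366). Next is the lid, pushed from behind with closed fingers.

Emit:
move_arm:
  motion:
    - [0,0.2,-0.5,0,0,0]
    - [-0.3,0.6,-1,0,0,0]
    - [-0.6,0.9,-1,0,0,0]
    - [-0.6,0.9,-1,0,0,0]
  fingers: -1

```text
time: 40.88
tool_pos: [0.5669, 0.1409, 0.2118]
tool_rot: [3.141, 0.001, -3.137]
contact_force: [0.0, 0.5, -0.7]
opening: 0.0103
grip_force: 0.0
```

Emit:
move_arm:
  motion:
    - [-0.5,0.4,0,0,0,0]
    - [-0.9,0.85,0,0,0,0]
    - [-0.9,0.85,0,0,0,0]

```text
time: 41.25
tool_pos: [0.6563, 0.2256, 0.2081]
tool_rot: [-3.141, -0.005, -3.138]
contact_force: [-0.5, -0.7, -1.3]
opening: 0.0005
grip_force: 0.0
```

Emit:
move_arm:
  motion:
    - [0,0.5,0,0,0,0]
    - [0,0.9,0,0,0,0]
    - [0,0.9,0,0,0,0]

```text
time: 41.62
tool_pos: [0.6543, 0.3148, 0.211]
tool_rot: [-3.141, -0.002, -3.138]
contact_force: [-0.5, -0.7, -0.2]
opening: 0.0003
grip_force: 0.0
```

Run:
```python
from h import *
print(pose()[:3,3],go(.655,.312,.14),ray(cam('top'),122,101,.075))
```

```text
[0.65432833 0.31479318 0.21100631] [-0.008 -0.028  0.71  -0.    -0.001  0.001] [0.67894683 0.29760892 0.075     ]
```

Emit:
move_arm:
  motion:
    - [0,0,0.35,0,0,0]
    - [0,0,0.7,0,0,0]
    - [0,0,0.7,0,0,0]
    - [0.2,0,0.7,0,0,0]
    - [0.35,0,0.7,0,0,0]
    - [0.5,0,0.7,0,0,0]
    - [0.6,0,0.7,0,0,0]
    - [0.7,0,0.7,0,0,0]
    - [0.8,0,0.7,0,0,0]
    - [0.9,0,0.7,0,0,0]

```text
time: 42.92
tool_pos: [0.5662, 0.3123, 0.1418]
tool_rot: [-3.142, -0.0, 3.141]
contact_force: [0.9, 0.2, 0.2]
opening: 0.0006
grip_force: 0.1
```

Emit:
move_arm:
  motion:
    - [0.1,0,0,0,0,0]
    - [0.2,0,0,0,0,0]
    - [0.3,0,0,0,0,0]
    - [0.3,0,-0.2,0,0,0]
    - [0.3,0,-0.4,0,0,0]
    - [0.3,0,-0.4,0,0,0]

```text
time: 43.68
tool_pos: [0.5372, 0.3128, 0.1833]
tool_rot: [3.14, 0.003, 3.141]
contact_force: [0.1, 0.3, 0.5]
opening: 0.0004
grip_force: 0.0
```

Run:
```python
from h import *
S=cam('scene'); T=cam('top'); save(T,'t4.png'); P=pts(S); print(pose()[:3,3])
m=(abs(P[...,0]-.499)<.07)&(abs(P[...,1]-.326)<.1)&(P[...,2]<.2); print(np.percentile(P[m][:,2],[5,25,50,75,95]).round(3))
```

```text
[0.53626131 0.31230384 0.18111341]
[0.    0.056 0.08  0.103 0.135]
```

View pics/t4.png

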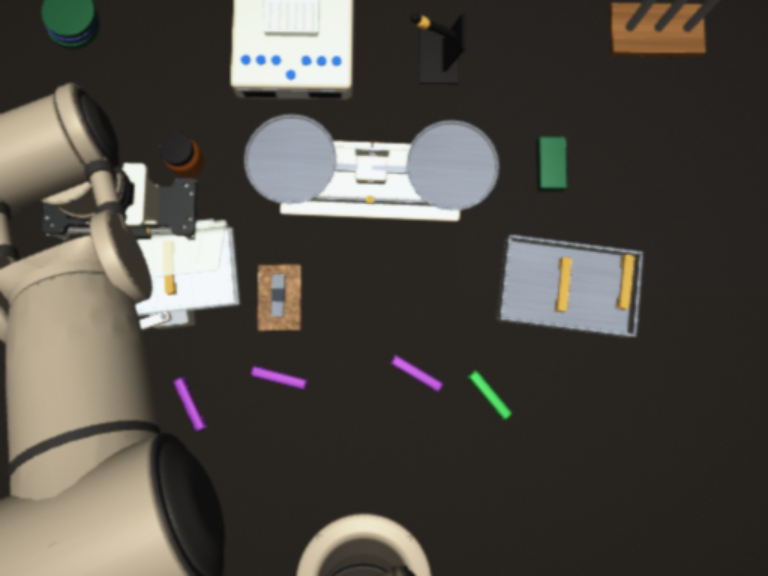

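The lid is coming down over the case at (190,265). The pulls in the tray, the weight on the mat and the jar are undisturbed. I'll move to the front for the catch.

Emit:
move_arm:
  motion:
    - [0.5,0.15,0,0,0,0]
    - [0.95,0.3,0,0,0,0]
    - [0.95,0.3,0,0,0,0]

```text
time: 44.15
tool_pos: [0.4385, 0.343, 0.1808]
tool_rot: [-3.141, -0.003, -3.139]
contact_force: [1.1, -0.0, -0.3]
opening: -0.0
grip_force: 0.0
```

Emit:
move_arm:
  motion:
    - [0.5,0,0.2,0,0,0]
    - [0.77,0,0.5,0,0,0]
    - [0.77,0,0.6,0,0,0]
    - [0.77,0,0.6,0,0,0]

```text
time: 44.65
tool_pos: [0.3661, 0.3424, 0.1213]
tool_rot: [-3.141, 0.0, 3.141]
contact_force: [-0.5, -0.4, 0.9]
opening: 0.0003
grip_force: 0.0
```

```bash
cat > cat.py <<'E'
from h import *
S=cam('scene'); T=cam('top');
for c in(S,T):
    P=pts(c); m=(abs(P[...,0]-.499)<.06)&(abs(P[...,1]-.326)<.09)&(P[...,2]<.1); print('lid z',np.percentile(P[m][:,2],[5,50,95]).round(3),m.sum())
    m=(P[...,2]>.064)&(P[...,2]<.082)&(abs(P[...,0]-.43)<.065)&(abs(P[...,1]-.33)<.06)
    q=P[m]; print('catch',len(q),cv2.minAreaRect(q[:,:2].astype(np.float32)) if len(q) else 0)
E
python3 cat.py
python3 - <<'E'
from h import *
T=pose(); print(T[:3,3]); pv=np.array([.4155,.3165]); th=.102
for k in np.r_[-.245-.0,np.linspace(-.245,1.57,9)]:
    a=np.array([-np.sin(th-k),np.cos(th-k)]); n=np.array([a[1],-a[0]])
    p=pv+.04*a-n*(.007+.010*abs(n[0])+.019*abs(n[1])+(0 if k>-.24 else .008)); print(round(k,2),p.round(4),go(*p,.06)[:3])
E
```

```text
lid z [0.013 0.052 0.055] 5532
catch 244 ((0.40648460388183594, 0.33942657709121704), (0.015330520458519459, 0.0617581382393837), 21.066635131835938)
lid z [0.049 0.052 0.055] 3643
catch 45 ((0.41205665469169617, 0.3322538435459137), (0.008577839471399784, 0.04446392133831978), 18.215030670166016)
[0.36665514 0.34277753 0.1222989 ]
-0.24 [0.3729 0.3436] [-0.061  0.008  0.623]
-0.24 [0.3729 0.3436] [-0.061  0.008  0.623]
-0.02 [0.3916 0.3539] [-0.249  0.111  0.624]
0.21 [0.4009 0.3583] [-0.341  0.155  0.624]
0.44 [0.4072 0.3617] [-0.404  0.189  0.624]
0.66 [0.4151 0.364 ] [-0.483  0.212  0.624]
0.89 [0.4244 0.3642] [-0.576  0.215  0.624]
1.12 [0.4345 0.3618] [-0.677  0.19   0.624]
1.34 [0.4442 0.3561] [-0.774  0.134  0.624]
1.57 [0.4525 0.3474] [-0.858  0.047  0.625]
```

The lid is shut, with its top at 0.052 m. I'll descend and sweep the catch round.

Emit:
move_arm:
  motion:
    - [0,0,0.3,0,0,0]
    - [0,0,0.55,0,0,0]
    - [0,0,0.62,0,0,0]
    - [0,0,0.62,0,0,0]

```text
time: 45.25
tool_pos: [0.3656, 0.3426, 0.0602]
tool_rot: [3.141, 0.001, 3.141]
contact_force: [-0.4, 0.3, 0.9]
opening: 0.0006
grip_force: 0.0
```

Emit:
move_arm:
  motion:
    - [-0.06,0.01,0,0,0,0]
    - [-0.15,0.06,0,0,0,0]
    - [-0.25,0.11,0,0,0,0]
    - [-0.34,0.155,0,0,0,0]
    - [-0.4,0.19,0,0,0,0]
    - [-0.48,0.21,0,0,0,0]
    - [-0.58,0.215,0,0,0,0]
    - [-0.68,0.19,0,0,0,0]
    - [-0.74,0.16,0,0,0,0]
    - [-0.78,0.13,0,0,0,0]
    - [-0.78,0.13,0,0,0,0]

```text
time: 46.62
tool_pos: [0.4432, 0.3551, 0.0598]
tool_rot: [3.141, 0.001, 3.141]
contact_force: [-0.4, -0.3, -0.6]
opening: 0.0003
grip_force: 0.0
```

```bash
python3 cat.py; python3 -c "
from h import *
s=robot.observe();print(pose()[:3,3],s['contact_force'])"
```

```text
lid z [0.012 0.052 0.055] 5537
catch 120 ((0.4527531564235687, 0.3361560106277466), (0.06666107475757599, 0.02994476445019245), 63.142250061035156)
lid z [0.049 0.052 0.055] 2294
catch 24 ((0.41172388195991516, 0.31710949540138245), (0.013537156395614147, 0.00937618874013424), 63.98857879638672)
[0.44286699 0.35535389 0.05982551] [ 0.35497713 -0.53565215  0.28310236]
```

Emit:
move_arm:
  motion:
    - [-0.06,-0.04,0,0,0,0]
    - [-0.08,-0.08,0,0,0,0]
    - [-0.08,-0.12,0,0,0,0]
    - [-0.08,-0.12,0,0,0,0]

```text
time: 47.22
tool_pos: [0.4514, 0.3444, 0.0601]
tool_rot: [3.139, 0.002, 3.141]
contact_force: [0.5, 6.5, -1.9]
opening: 0.0004
grip_force: 2.7
```

Emit:
move_arm:
  motion:
    - [0,-0.04,0,0,0,0]
    - [0,-0.06,0,0,0,0]
    - [0,-0.06,0,0,0,0]

```text
time: 47.6
tool_pos: [0.4518, 0.3415, 0.0617]
tool_rot: [3.133, 0.005, 3.141]
contact_force: [-2.8, 16.8, 5.8]
opening: 0.0003
grip_force: 7.7
```

The force rose to 17 N, so the catch is at its stop. I'll retreat and check.

Emit:
move_arm:
  motion:
    - [0,0.15,0,0,0,0]
    - [0,0.3,0,0,0,0]
    - [0,0.3,-0.4,0,0,0]
    - [0.4,0.3,-0.9,0,0,0]
    - [0.9,0.6,-1,0,0,0]
    - [1,0.9,-1,0,0,0]
    - [1,0.9,-1,0,0,0]

```text
time: 48.48
tool_pos: [0.3497, 0.4291, 0.1598]
tool_rot: [3.141, 0.0, -3.139]
contact_force: [-0.4, -0.3, -0.2]
opening: 0.0002
grip_force: 0.0
```

Emit:
move_arm:
  motion:
    - [0.5,0.4,-0.1,0,0,0]
    - [1,0.8,-0.2,0,0,0]
    - [1,0.8,-0.2,0,0,0]

```text
time: 48.85
tool_pos: [0.2486, 0.509, 0.1798]
tool_rot: [3.141, -0.0, -3.138]
contact_force: [0.0, -1.0, 0.2]
opening: 0.0006
grip_force: 0.0
```

```bash
python3 cat.py
python3 - <<'E'
from h import *
T=cam('top'); S=cam('scene'); save(T,'t5.png'); cv2.imwrite('pics/s5.png',cv2.resize(S['image'][200:384,270:450,::-1],None,fx=3,fy=3))
print(blobs(T,brass(T)&(np.mgrid[0:384,0:512][0]>150),.026))
E
```

```text
lid z [0.012 0.052 0.055] 5559
catch 208 ((0.4384417235851288, 0.31974321603775024), (0.06117173656821251, 0.014188827946782112), 7.0271759033203125)
lid z [0.049 0.052 0.056] 3631
catch 177 ((0.438915878534317, 0.3198148012161255), (0.06028163060545921, 0.015344859100878239), 7.060457706451416)
[(0.4788, -0.3207, 0.084, 0.013, -6.8), (0.4849, -0.4243, 0.088, 0.018, -7.8)]
```

View pics/t5.png

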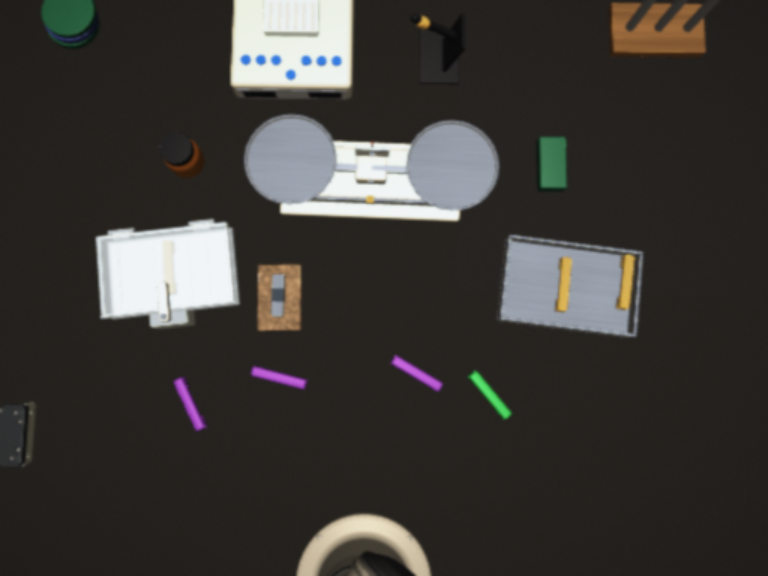

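View pics/s5.png

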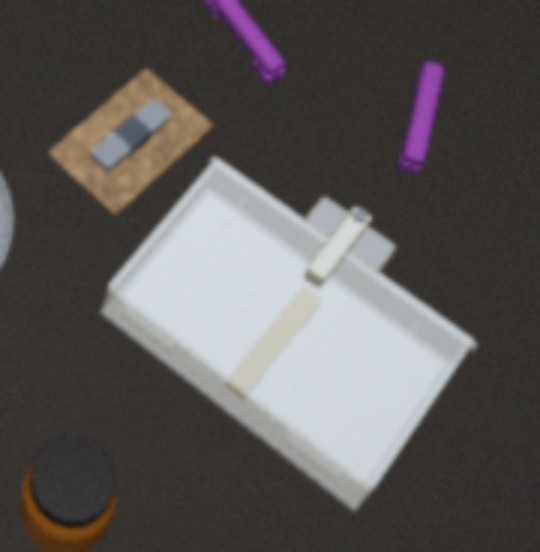

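The lid is shut with the catch over it, lying along the case's x axis: 7.0° against a case yaw of about 6°, at (165,300) in the top view. The heavy pull shows under the lid, two pulls lie in the tray, the weight is on its mat, and the jar and wax block have not moved.

```bash
python3 -c "
from cell import robot
print(robot.hand_in())"
```

```text
the job is handed in; nothing more can be done
None
```

The job is done and handed in: the one heavy pull is in the case with the lid shut and the catch turned over it, the two lighter pulls lie flat in the tray, and the check weight is back on its mat.

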